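# Press the inlay berries flush along the vine

## Robot

A 6-joint arm with a two-finger parallel gripper is mounted at the origin on the work surface. World frame = base frame: x ahead of the robot, y to its left, z up, the work surface at z = 0. Lengths are in m, angles in rad, forces in N, time in s.
With the tool pointing down it reaches from about 0.225 to 0.875 m from the base axis. Payload 3.4 kg.
Tool frame: the origin (TCP) lies between the finger pads, 19 mm behind the fingertips; this is the grasp point; z points along the fingers, y is the line along which they close (so a half turn about z gives the same grasp; the last joint's range is limited). The gripper opens to 85 mm and grips with 20 to 120 N. Pads are 22 mm wide; open, the fingers measure 114 mm over their backs; the gripper's body (76 mm by 85 mm) begins 54 mm behind the grasp point. The pads swing forward as they close: fully open they stand 13 mm farther back than shut.
Start: joints at [-1.349, 0.276, 1.505, -0, 1.361, -0.121], TCP at [0.193, -0.542, 0.25] pointing down, gripper open.
Joint ranges: [-2.89, 2.89], [-0.75, 2.08], [0.22, 2.7], [-1.18, 4.32], [0.11, 2.71], [-2.7, 2.7]. Speed limits (rad/s): [2.57, 2.57, 3.14, 3.14, 3.14, 3.14].

## Interface

Orientations are given as a unit quaternion [w, x, y, z].
In Python, from rig import readout, imaging, manip gives the robot as it stands. The module is installed in compiled form; this text tells all that it offers.
- The arm moves only by the tool servo_tool, never from a script. Its argument "moves" is a list of rows, each an object with "dp": the shift along the tool's x, y, z in units of 0.2 m (1.0 is 0.2 m), a list of three; "delta_rot": the turn, a rotation vector about the tool's x, y, z in units of 0.1 rad (1.0 is 0.1 rad), a list of three; "fingers": the opening, from 0 (shut) to 1 (fully open). In form: [{"dp": [dx, dy, dz], "delta_rot": [wx, wy, wz], "fingers": fingers}, ...]. A call has 1 to 5 rows; each row shifts and turns the commanded pose from where the row before left it, along the tool's axes as they then stand; what a row does not reach is not made up. A row lasts 1/10 s, in which the tool goes at most 50 mm and 8.59 degrees, less where a joint would pass 70% of its speed; a pose out of reach is approached as far as the arm can. A call with a number of a shift or a turn outside -1 to 1 is refused whole. A call with a gripper value outside its range is refused whole. The fingers move at their own pace and stop on an object; "force" is the grip in N (left out, the last holds). Time passes only in rows, so rows that do not move let the fingers close. It gives the time, the measured TCP pose, the force, the opening and the grip force at its end, in the units of the state.
- readout.get_state(): the state, without advancing time (a new reading comes with each control period).
- imaging.get_image(name): name is "scene" or "top" or "wrist"; returns (picture, depth): 480x640x3 uint8, red, green, blue; 480x640 float32, m along the optical axis (not along the pixel's ray), 0 where there is no reading.
- imaging.calibration(name): a dict with "intrinsics" (3x3 intrinsics, pixels), "R" (3x3) and "t" (3): a world point X has camera coordinates R X + t; the wrist camera has in their place "hand_eye" (4x4, takes a point from camera to tool coordinates, whose origin is the TCP and whose axes are the flange's). Camera axes: x right, y down, z forward; pixel columns grow to the right and rows downward; lengths in m; the calibration is good to about 2 mm. A picture is of the moment at which its call begins: read the wrist's pose just before it. calibration takes no time and is no camera call.
- manip.sign_off(): hands the job in; it is judged then, once.
The state is a dict: "clock": time; "qpos": joint angles; "qd": joint speeds; "effort": joint torques, N m; "position": TCP position; "ee_rot": TCP orientation; "contact_force": force on the tool from outside, world axes, zero at the start; "moment": the same for the moment, N m; "width": finger opening in m; "gripper_force": force on a finger pad.
Only numpy, scipy, OpenCV 4.12 (cv2) and the standard library are available. Lean on these libraries where they do the work, as an engineer would, in place of code of your own. Each camera call takes 0.05 s, during which the arm holds its last target. There are 200 camera calls.

## Task

The four round light-wood berries of the inlaid vine still stand proud of the dark panel. With the fingertips, follow the vine from the end by the brass weight to the end by the dark iron weight, pressing each berry in turn gently down until it is flush with the panel; between berries keep the fingertips over the vine and low, within about 5 cm of the panel. Do not shift or lift anything: the panel, both weights, the glue jar and the glue brush stay where they are; then move clear.

Things in the scene. Friction and masses are not known exactly. Their poses are not given: they have to be found in the camera images.
- board: Loose dark-wood marquetry panel lying flat on the bench, 200 (its x) by 380 (its y) by 24 mm thick, 1.3 to 2.1 kg; it bears up to 40 N from the fingers. Origin at the centre of its underside; z up. The row of berries runs along its y; a thin light vine line joins them in a shallow arc (bulging to its -x) and runs about 40 mm past each end berry.
- seat1 (a point): Centre of berry 1's socket, level with the panel's top face (24 mm above the bench), fixed to the panel, at (22, -81) mm in the panel's x, y. The berry is a round light-wood plug of 18 mm diameter whose flat top starts 5 to 6.6 mm above this point and, pressed home, is flush (0.6 mm above it). Neighbouring berries are about 60 mm apart.
- seat2 (a point): Centre of berry 2's socket, level with the panel's top face (24 mm above the bench), fixed to the panel, at (-12, -29) mm in the panel's x, y. The berry is a round light-wood plug of 18 mm diameter whose flat top starts 5 to 6.6 mm above this point and, pressed home, is flush (0.6 mm above it). Neighbouring berries are about 60 mm apart.
- seat3 (a point): Centre of berry 3's socket, level with the panel's top face (24 mm above the bench), fixed to the panel, at (-12, 29) mm in the panel's x, y. The berry is a round light-wood plug of 18 mm diameter whose flat top starts 5 to 6.6 mm above this point and, pressed home, is flush (0.6 mm above it). Neighbouring berries are about 60 mm apart.
- seat4 (a point): Centre of berry 4's socket, level with the panel's top face (24 mm above the bench), fixed to the panel, at (22, 81) mm in the panel's x, y. The berry is a round light-wood plug of 18 mm diameter whose flat top starts 5 to 6.6 mm above this point and, pressed home, is flush (0.6 mm above it). Neighbouring berries are about 60 mm apart.
- berry1 (a joint): How far berry 1 has been pressed in, m: 0 = 6.6 mm proud, 0.006 = flush and against its stop. Starts at 0 to 0.0015. A tight sliding fit: it takes about 3 N to move and stays where it is left.
- berry2 (a joint): How far berry 2 has been pressed in, m: 0 = 6.6 mm proud, 0.006 = flush and against its stop. Starts at 0 to 0.0015. A tight sliding fit: it takes about 3 N to move and stays where it is left.
- berry3 (a joint): How far berry 3 has been pressed in, m: 0 = 6.6 mm proud, 0.006 = flush and against its stop. Starts at 0 to 0.0015. A tight sliding fit: it takes about 3 N to move and stays where it is left.
- berry4 (a joint): How far berry 4 has been pressed in, m: 0 = 6.6 mm proud, 0.006 = flush and against its stop. Starts at 0 to 0.0015. A tight sliding fit: it takes about 3 N to move and stays where it is left.
- brass_weight: Loose yellow brass weight standing on the panel near one of its two ends, about 150 mm from the panel's middle along y; it marks the end where the work starts. 40 mm diameter, 42 mm tall, narrowed to a knob at the top, 0.3 kg. Origin at the centre of its underside.
- iron_weight: The same weight in dark iron, at the other end of the panel. Origin at the centre of its underside.
- glue_jar: Loose glue jar with a yellow cap, 56 mm diameter, 55 mm tall, on the bench beyond the panel. Origin at the centre of its underside.
- brush: Small glue brush, about 200 mm long, lying on the bench between the panel and the robot. Origin under its middle, its x along the handle towards the bristles.
Mind the look-alikes: they are no part of the job. Leave any blue look-alike of the brush alone. Leave any turquoise look-alike of the brass_weight alone.

How it is judged:
On the way, in this order (a step that is already met when the one before it is completed fails the run):
1. the first berry, counted from the brass weight, is flush and those after it still stand proud (((y of brass_weight in the frame of board below 0 m and value of joint berry1 above 0.0047 m and value of joint each of berry2, berry3, berry4 below 0.0047 m) or (y of brass_weight in the frame of board above 0 m and value of joint berry4 above 0.0047 m and value of joint each of berry3, berry2, berry1 below 0.0047 m))), for 0.1 s.
2. the second berry, counted from the brass weight, is flush and those after it still stand proud (((y of brass_weight in the frame of board below 0 m and value of joint berry2 above 0.0047 m and value of joint each of berry3, berry4 below 0.0047 m) or (y of brass_weight in the frame of board above 0 m and value of joint berry3 above 0.0047 m and value of joint each of berry2, berry1 below 0.0047 m))), for 0.1 s.
3. the third berry, counted from the brass weight, is flush and those after it still stand proud (((y of brass_weight in the frame of board below 0 m and value of joint berry3 above 0.0047 m and value of joint berry4 below 0.0047 m) or (y of brass_weight in the frame of board above 0 m and value of joint berry2 above 0.0047 m and value of joint berry1 below 0.0047 m))), for 0.1 s.
4. the last berry, counted from the brass weight, is flush (((y of brass_weight in the frame of board below 0 m and value of joint berry4 above 0.0047 m) or (y of brass_weight in the frame of board above 0 m and value of joint berry1 above 0.0047 m))), for 0.1 s.
At the end, for the whole second after the job is handed in: All four berries are pressed in to within 1.3 mm of flush, the panel is within 15 mm and each weight, the jar and the brush within 20 mm of where it started, upright and at rest (value of joint each of berry1, berry2, berry3, berry4 above 0.0047 m and not (distance of board from where it was at the start of the episode above 0.015 m) and not (distance of brass_weight from where it was at the start of the episode above 0.02 m) and not (distance of iron_weight from where it was at the start of the episode above 0.02 m) and not (distance of glue_jar from where it was at the start of the episode above 0.02 m) and not (distance of brush from where it was at the start of the episode above 0.02 m) and angle between each of board, brass_weight, iron_weight, glue_jar's own z axis and vertical below 0.1 rad and linear speed of each of board, brass_weight, iron_weight, glue_jar, brush below 0.02 m/s); the robot touches nothing.
It fails at once if the fingers lean on the panel or a berry with more than 40 N (contact force between the fingers and board above 40 N).
It fails at once if between the first and the last berry the fingertips leave the row: TCP more than 110 mm above the panel's underside (about 65 mm of lift) or more than 65 mm sideways from every berry (value of joint any of berry1, berry4 above 0.0047 m and not (value of joint each of berry1, berry2, berry3, berry4 above 0.0047 m) and (z of the grasp point in the frame of board above 0.11 m or (horizontal distance between the grasp point and seat1 above 0.065 m and horizontal distance between the grasp point and seat2 above 0.065 m and horizontal distance between the grasp point and seat3 above 0.065 m and horizontal distance between the grasp point and seat4 above 0.065 m))).
It fails at once if the panel is shifted by more than 15 mm, lifted or tilted (distance of board from where it was at the start of the episode above 0.015 m or height (world z) of board above 0.008 m or angle between board's own z axis and vertical above 0.08 rad).
It fails at once if a weight, the glue jar or the brush is lifted, or moved by more than 20 mm (distance of any of brass_weight, iron_weight, glue_jar, brush from where it was at the start of the episode above 0.02 m or height (world z) of any of brass_weight, iron_weight above 0.036 m or height (world z) of any of glue_jar, brush above 0.012 m).
It also fails if it takes over 48 s, if anything falls off the work surface, if the arm or the gripper's body presses on something with over 40 N, if the wrist force passes 120 N, or if a joint passes its speed limit or range.

## Working session

There is one attempt and no reset: what is moved stays moved. The work goes in short steps, Python scripts to look and compute and a tool call to move; the robot and the scene stay as the last step left them, time stands still between calls to the robot, and variables do not carry over. Pictures are saved under pics/ and viewed, at most 10 in all, crops included, and the job is handed in when it is done.

Besides the shell and the picture viewer there is one more tool, called after "Request:" as name(argument=value, ...) on one line, values as JSON. servo_tool: Moves the arm, as the interface text tells. Its arguments: {"type":"object","properties":{"moves":{"type":"array"},"force":{"type":"number"}},"required":["moves"]}

```bash
mkdir -p pics
python3 - <<'E'
from rig import readout, imaging
import cv2, numpy as np
s=readout.get_state(); print({k:np.round(v,3).tolist() for k,v in s.items()})
for n in ("top","scene"):
    im,d=imaging.get_image(n); cv2.imwrite(f"pics/{n}0.png",im[:,:,::-1]); np.save(f"pics/{n}0.npy",d)
    print(n,imaging.calibration(n))
print(imaging.calibration("wrist"))
E
```

```text
{'clock': 0.0, 'qpos': [-1.349, 0.277, 1.506, -0.0, 1.361, -0.121], 'qd': [0.001, 0.0, 0.001, -0.0, -0.001, -0.003], 'effort': [0.001, -41.677, -24.58, -0.0, 0.011, 0.0], 'position': [0.193, -0.541, 0.249], 'ee_rot': [-0.001, 0.985, 0.171, -0.0], 'contact_force': [-0.256, -0.283, 0.292], 'moment': [0.025, 0.009, 0.019], 'gripper_force': 0.0, 'width': 0.086}
top {'intrinsics': array([[554.60683595,   0.        , 318.8047426 ],
       [  0.        , 554.60683595, 240.82695523],
       [  0.        ,   0.        ,   1.        ]]), 'R': array([[-2.52635048e-02, -9.99668528e-01, -4.95885360e-03],
       [-9.84156185e-01,  2.57416746e-02, -1.75425113e-01],
       [ 1.75494613e-01,  4.48433263e-04, -9.84480289e-01]]), 't': array([-0.00782922,  0.55626212,  1.10815744])}
scene {'intrinsics': array([[622.97860149,   0.        , 317.28090797],
       [  0.        , 622.97860149, 240.25648193],
       [  0.        ,   0.        ,   1.        ]]), 'R': array([[ 0.62897257,  0.77738945,  0.00769013],
       [ 0.54605784, -0.434722  , -0.71612682],
       [-0.55336637,  0.45462338, -0.69792782]]), 't': array([-0.33415029, -0.27550165,  1.65416334])}
{'intrinsics': array([[333.43466548,   0.        , 321.07247271],
       [  0.        , 333.43466548, 239.878826  ],
       [  0.        ,   0.        ,   1.        ]]), 'hand_eye': array([[ 1.26173571e-04, -9.53529950e-01, -3.01298221e-01,
         7.58583211e-02],
       [ 9.99999486e-01,  4.23564656e-04, -9.21705008e-04,
         5.00978672e-04],
       [ 1.00649261e-03, -3.01297950e-01,  9.53529513e-01,
        -1.24111886e-01],
       [ 0.00000000e+00,  0.00000000e+00,  0.00000000e+00,
         1.00000000e+00]])}
```

View pics/top0.png

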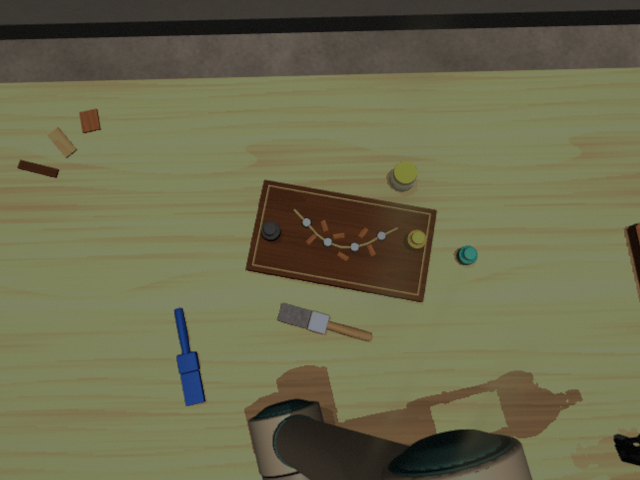

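View pics/scene0.png

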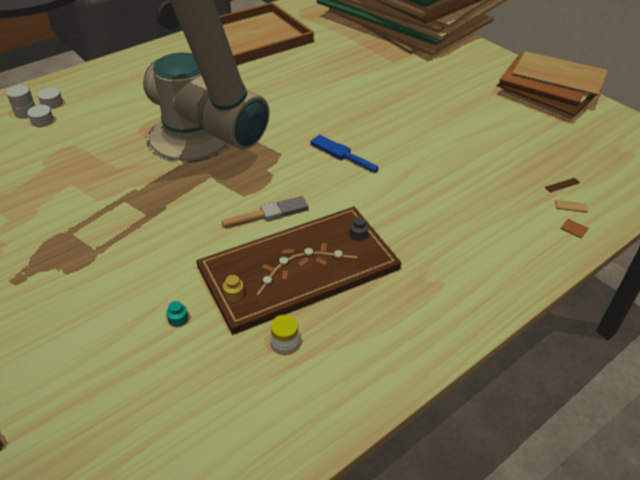

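Top view: the panel is at about (342,240), with the brass weight at (417,239) and the iron weight at (271,230). The berries are at (381,236), (354,247), (327,242) and (306,223), and the middle ones bulge towards the robot, so panel x ≈ world x. The berry by the brass weight is therefore berry 1.

Look-alikes for each thing I want:
- **Start weight:** brass at (417,239), against the turquoise weight at (468,255) and the yellow jar cap at (404,174).
- **Brush:** wooden brush at (320,322), against the blue one at (190,360).
- **Berries:** the white discs, against the small orange leaves around (340,240) and the grey brush ferrule at (318,322).

I choose the white discs on the vine, starting at the yellow weight standing on the panel.

```bash
cat > h.py <<'E'
import cv2, numpy as np
from rig import readout, imaging
from scipy.spatial.transform import Rotation as Ro
def blobs(im,roi,lo=130,amin=12):
    x0,y0,x1,y1=roi
    hsv=cv2.cvtColor(im,cv2.COLOR_RGB2HSV)
    m=((hsv[...,2]>lo)&(hsv[...,1]<75)).astype(np.uint8)
    k=np.zeros_like(m); k[y0:y1,x0:x1]=m[y0:y1,x0:x1]
    n,l,st,c=cv2.connectedComponentsWithStats(k)
    return [(c[i],st[i,4]) for i in range(1,n) if st[i,4]>=amin]
def ray(uv,K,R,t,z):
    d=R.T@np.linalg.solve(K,[uv[0],uv[1],1]); o=-R.T@t
    return o+d*(z-o[2])/d[2]
def cam(n):
    c=imaging.calibration(n); return c["intrinsics"],c["R"],c["t"]
SEAT=np.array([[22,-81],[-12,-29],[-12,29],[22,81]])/1000
def fit(P):  # rigid 2D fit: world = R(a) seat + c
    z=SEAT@[1,1j]; w=np.asarray(P)[:,:2]@[1,1j]
    zc,wc=z-z.mean(),w-w.mean(); r=(zc.conj()@wc); r/=abs(r)
    c=w.mean()-r*z.mean(); f=r*z+c
    return np.angle(r),np.array([c.real,c.imag]),np.c_[f.real,f.imag],abs(f-w)
E
python3 - <<'E'
from h import *
for n,roi in (("top",(285,205,400,260)),("scene",(250,235,350,290))):
    im=cv2.imread(f"pics/{n}0.png")[:,:,::-1]
    b=blobs(im,roi)
    for c,a in b: print(n,np.round(c,1),a,np.round(ray(c,*cam(n),0.0298),4))
    if len(b)==4:
        P=sorted([ray(c,*cam(n),0.0298) for c,a in b],key=lambda p:p[1]); print(fit(P))
im=cv2.imread("pics/top0.png")[170:310,230:490]
cv2.imwrite("pics/crop.png",cv2.resize(im,None,fx=3,fy=3,interpolation=cv2.INTER_CUBIC))
E
```

```text
top [306.5 221.8] 22 [0.6012 0.0032 0.0298]
top [327.5 241.7] 30 [ 0.557  -0.0405  0.0298]
top [354.5 246.6] 31 [ 0.545  -0.0973  0.0298]
scene [308.2 250.6] 38 [ 0.551  -0.0408  0.0298]
scene [337.6 253. ] 37 [0.595  0.003  0.0298]
scene [283.3 259.7] 37 [ 0.5397 -0.0976  0.0298]
scene [266.9 279. ] 43 [ 0.5623 -0.1556  0.0298]
(np.float64(-0.20297034787811025), array([ 0.55712694, -0.07177477]), array([[ 0.56234738, -0.15554677],
       [ 0.53952746, -0.09776051],
       [ 0.55121908, -0.04095112],
       [ 0.59500327,  0.00312772]]), array([0.0001033 , 0.00025656, 0.00020554, 0.00015092]))
```

View pics/crop.png

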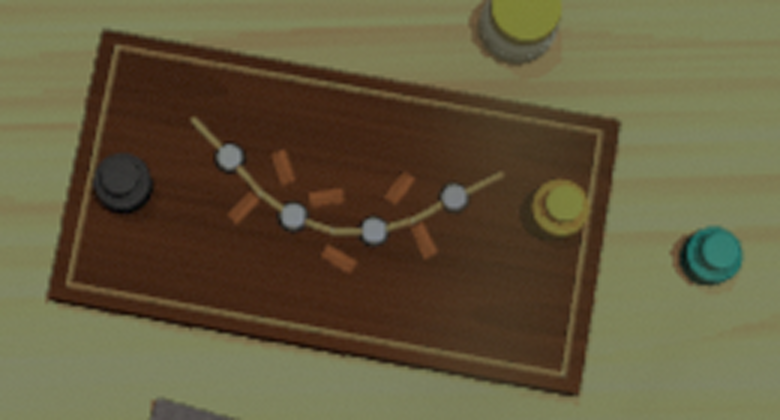

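The crop confirms the choice. The four white discs lie on the vine at crop (230,157), (293,216), (374,231) and (454,198), with brass at the right end of the panel and iron at the left. The turquoise weight is off the panel. The top and scene estimates differ by 6 mm in x, so I'll move over the panel and measure with the wrist camera.

Request:
servo_tool(moves=[{"dp": [0.2, -0.13, 0.02], "delta_rot": [0, 0, 0], "fingers": 0}, {"dp": [0.2, -0.13, 0.02], "delta_rot": [0, 0, 0], "fingers": 0}, {"dp": [0.2, -0.13, 0.02], "delta_rot": [0, 0, 0], "fingers": 0}, {"dp": [0.2, -0.13, 0.02], "delta_rot": [0, 0, 0], "fingers": 0}, {"dp": [0.2, -0.13, 0.02], "delta_rot": [0, 0, 0], "fingers": 0}])

```text
clock: 0.6
position: [0.3386, -0.3501, 0.2296]
ee_rot: [-0.0, 0.985, 0.17, 0.0]
contact_force: [1.3, -0.3, 0.5]
width: 0.0122
gripper_force: 0.0
```

Request:
servo_tool(moves=[{"dp": [0.2, -0.13, 0.02], "delta_rot": [0, 0, 0], "fingers": 0}, {"dp": [0.2, -0.13, 0.02], "delta_rot": [0, 0, 0], "fingers": 0}, {"dp": [0.2, -0.13, 0.02], "delta_rot": [0, 0, 0], "fingers": 0}, {"dp": [0.2, -0.13, 0.02], "delta_rot": [0, 0, 0], "fingers": 0}, {"dp": [0.2, -0.13, 0.02], "delta_rot": [0, 0, 0], "fingers": 0}])

```text
clock: 1.1
position: [0.4833, -0.1604, 0.2097]
ee_rot: [0.0, 0.985, 0.171, -0.0]
contact_force: [1.4, -0.7, 0.0]
width: -0.0001
gripper_force: 0.0
```

Request:
servo_tool(moves=[{"dp": [0.2, -0.13, 0.02], "delta_rot": [0, 0, 0], "fingers": 0}, {"dp": [0.2, -0.13, 0.02], "delta_rot": [0, 0, 0.9], "fingers": 0}, {"dp": [0, 0, 0], "delta_rot": [0, 0, 0.9], "fingers": 0}, {"dp": [0, 0, 0], "delta_rot": [0, 0, 0.9], "fingers": 0}, {"dp": [0, 0, 0], "delta_rot": [0, 0, 0.9], "fingers": 0}])

```text
clock: 1.6
position: [0.5404, -0.0855, 0.2013]
ee_rot: [-0.0, 1.0, -0.01, -0.001]
contact_force: [-0.5, 0.4, 0.1]
width: -0.0002
gripper_force: 0.0
```

Request:
servo_tool(moves=[{"dp": [0, 0, 0], "delta_rot": [0, 0, 0.9], "fingers": 0}, {"dp": [0, 0, 0], "delta_rot": [0, 0, 0.9], "fingers": 0}, {"dp": [0, 0, 0], "delta_rot": [0, 0, 0], "fingers": 0}, {"dp": [0, 0, 0], "delta_rot": [0, 0, 0], "fingers": 0}])

```text
clock: 2.0
position: [0.5403, -0.0863, 0.2017]
ee_rot: [-0.0, 0.995, -0.098, -0.0]
contact_force: [-0.6, -0.6, -1.7]
width: 0.0004
gripper_force: 0.0
```

```bash
cat >> h.py <<'E'
def wrist(name=None):
    s=readout.get_state(); im,d=imaging.get_image("wrist")
    q=s["ee_rot"]; T=np.eye(4); T[:3,:3]=Ro.from_quat([q[1],q[2],q[3],q[0]]).as_matrix(); T[:3,3]=s["position"]
    c=imaging.calibration("wrist"); W=T@np.array(c["hand_eye"])
    R=W[:3,:3].T; t=-R@W[:3,3]
    if name: cv2.imwrite(name,im[:,:,::-1])
    return s,im,d,(c["intrinsics"],R,t),T
E
python3 - <<'E'
from h import *
s,im,d,C,T=wrist("pics/w1.png")
print({k:np.round(s[k],4).tolist() for k in ("clock","position","ee_rot","qpos","contact_force","width")})
for c,a in blobs(im,(0,0,640,480),amin=60): print(np.round(c,1),a,np.round(ray(c,*C,0.0298),4))
E
```

```text
{'clock': 2.0, 'position': [0.5403, -0.0863, 0.2017], 'ee_rot': [-0.0, 0.9952, -0.0975, -0.0003], 'qpos': [-0.2856, 0.2664, 1.6428, -0.0001, 1.233, 1.4806], 'contact_force': [-0.592, -0.6144, -1.709], 'width': 0.0004}
[128.5  59.4] 26876 [0.7003 0.0372 0.0298]
[423.7  25.8] 957 [ 0.678  -0.1953  0.0298]
[490.7   1.6] 76 [ 0.6841 -0.2468  0.0298]
[557.  213.9] 60038 [ 0.5057 -0.2987  0.0298]
[324.5  63.5] 6049 [ 0.6672 -0.1151  0.0298]
[ 61.7 314.5] 30114 [0.4963 0.1868 0.0298]
[207.9 178.4] 294 [0.5979 0.003  0.0298]
[391.4 181.4] 331 [ 0.564  -0.1551  0.0298]
[336.1 215.2] 84 [ 0.5434 -0.1017  0.0298]
[207.9 323.2] 3090 [0.4584 0.0457 0.0298]
[275.2 318.5] 854 [ 0.4504 -0.0223  0.0298]
[462.  324.6] 241 [ 0.4071 -0.2063  0.0298]
[415.7 331.6] 145 [ 0.408  -0.1594  0.0298]
[321.  395.6] 314 [ 0.3477 -0.049   0.0298]
[427.9 397. ] 168 [ 0.3233 -0.1634  0.0298]
[621.2 448.8] 1807 [ 0.2058 -0.3762  0.0298]
```

View pics/w1.png

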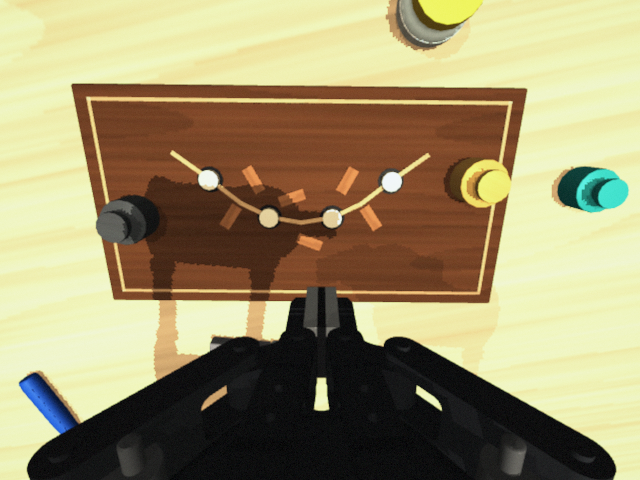

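Wrist view: berry 4 is at (208,178), berry 3 at (268,217), berry 2 at (332,217) and berry 1 at (391,181). Brass is at the right (478,183) and iron at the left (125,220). The wrist estimate falls between the other two cameras, so I'll use it and go above berry 1.

Request:
servo_tool(moves=[{"dp": [0.093, 0.157, 0.03], "delta_rot": [0, 0, 0], "fingers": 0}, {"dp": [0.092, 0.157, 0.03], "delta_rot": [0, 0, 0], "fingers": 0}, {"dp": [0, 0, 0.2], "delta_rot": [0, 0, 0], "fingers": 0}, {"dp": [0, 0, 0.2], "delta_rot": [0, 0, 0], "fingers": 0}, {"dp": [0, 0, 0.2], "delta_rot": [0, 0, 0], "fingers": 0}])

```text
clock: 2.55
position: [0.5646, -0.1558, 0.0689]
ee_rot: [0.0, 0.995, -0.098, 0.001]
contact_force: [0.6, 0.0, -0.4]
width: 0.0003
gripper_force: 0.0
```

Run:
```python
from h import *
s,im,d,C,T=wrist()
print({k:np.round(s[k],4).tolist() for k in ("clock","position","ee_rot","contact_force")})
cv2.imwrite("pics/w2.png",im[:,:,::-1])
i2,_=imaging.get_image("scene"); cv2.imwrite("pics/s2.png",cv2.resize(i2[210:330,190:390,::-1],None,fx=4,fy=4,interpolation=cv2.INTER_CUBIC))
```

```text
{'clock': 2.55, 'position': [0.5646, -0.1558, 0.0689], 'ee_rot': [0.0002, 0.9952, -0.0982, 0.0006], 'contact_force': [0.5995, 0.0001, -0.352]}
```

View pics/w2.png

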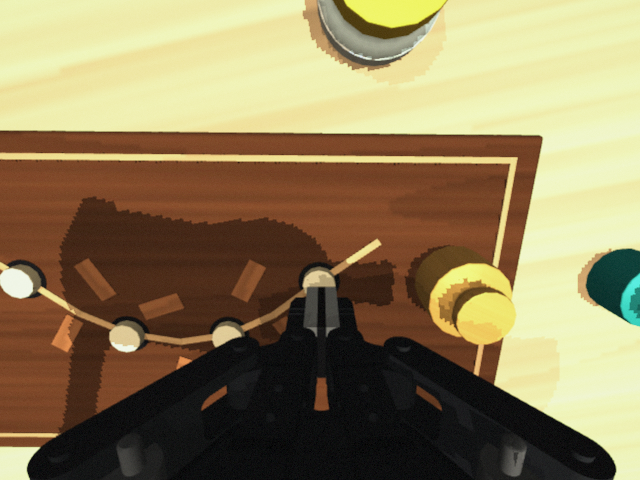

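View pics/s2.png

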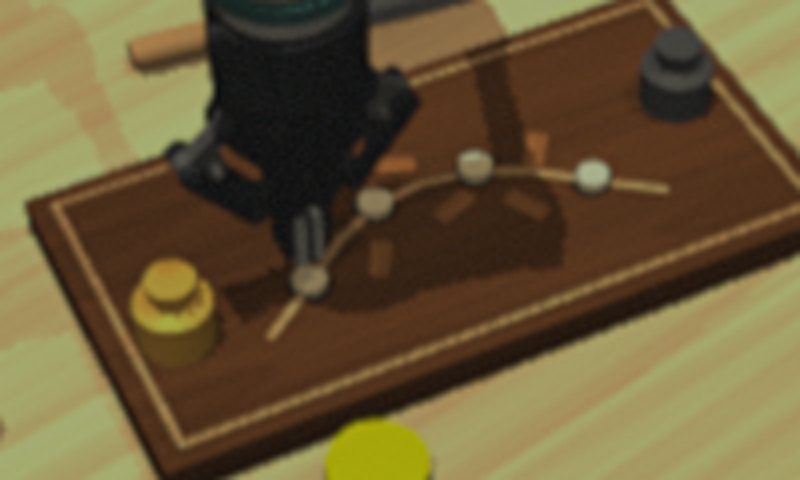

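Wrist view: berry 1 is at about (319,282), just in front of the fingertip at (320,288), and centred left to right. The scene crop shows the fingers over the light disc at (310,280), with the linkage well above the brass knob. I'll check the offset, then press.

Run:
```python
from h import *
im=cv2.imread("pics/w2.png")
s=readout.get_state(); q=s["ee_rot"]; T=np.eye(4); T[:3,:3]=Ro.from_quat([q[1],q[2],q[3],q[0]]).as_matrix(); T[:3,3]=s["position"]
c=imaging.calibration("wrist"); W=T@np.array(c["hand_eye"]); K=c["intrinsics"]; R=W[:3,:3].T; t=-R@W[:3,3]
def proj(X): p=K@(R@X+t); return p[:2]/p[2]
# project a 9 mm circle at the believed berry top and list its top/left/right extremes
for ctr in ((.5645,-.155),(.5625,-.1555),(.568,-.155)):
    P=np.array([proj(np.array([ctr[0]+.009*np.cos(a),ctr[1]+.009*np.sin(a),.030])) for a in np.linspace(0,6.28,73)])
    print(ctr,P.min(0).round(1),P.max(0).round(1))
hsv=cv2.cvtColor(im,cv2.COLOR_BGR2HSV); m=((hsv[...,2]>110)&(hsv[...,1]<110)); m[:,:295]=0; m[:,345:]=0; m[:255]=0; m[292:]=0
ys,xs=np.nonzero(m); 
for r in range(258,292,3): 
    x=xs[ys==r]; print(r,(x.min(),x.max(),len(x)) if len(x) else None)
```

```text
(0.5645, -0.155) [302.8 262.5] [337.5 294.2]
(0.5625, -0.1555) [304.6 265.9] [339.1 297.4]
(0.568, -0.155) [301.4 256.2] [336.3 288.3]
258 None
261 None
264 None
267 None
270 (np.int64(311), np.int64(322), 12)
273 (np.int64(307), np.int64(329), 23)
276 (np.int64(305), np.int64(332), 28)
279 (np.int64(304), np.int64(333), 30)
282 (np.int64(303), np.int64(334), 32)
285 (np.int64(302), np.int64(335), 34)
288 (np.int64(304), np.int64(306), 3)
291 (np.int64(304), np.int64(306), 3)
```

Request:
servo_tool(moves=[{"dp": [-0.012, -0.004, 0.05], "delta_rot": [0, 0, 0], "fingers": 0}, {"dp": [0, 0, 0.025], "delta_rot": [0, 0, 0], "fingers": 0}, {"dp": [0, 0, 0.01], "delta_rot": [0, 0, 0], "fingers": 0}, {"dp": [0, 0, 0.01], "delta_rot": [0, 0, 0], "fingers": 0}])

```text
clock: 3.05
position: [0.5632, -0.1543, 0.0523]
ee_rot: [0.0, 0.995, -0.098, 0.001]
contact_force: [-0.0, -0.1, -0.4]
width: -0.0003
gripper_force: 0.0
```

Request:
servo_tool(moves=[{"dp": [0, 0, 0.005], "delta_rot": [0, 0, 0], "fingers": 0}, {"dp": [0, 0, 0.005], "delta_rot": [0, 0, 0], "fingers": 0}])

```text
clock: 3.25
position: [0.5626, -0.1541, 0.0496]
ee_rot: [0.0, 0.995, -0.098, 0.001]
contact_force: [-0.4, 0.7, 0.4]
width: -0.0001
gripper_force: 0.0
```

Request:
servo_tool(moves=[{"dp": [0, 0, 0.005], "delta_rot": [0, 0, 0], "fingers": 0}, {"dp": [0, 0, 0.005], "delta_rot": [0, 0, 0], "fingers": 0}, {"dp": [0, 0, 0], "delta_rot": [0, 0, 0], "fingers": 0}])

```text
clock: 3.55
position: [0.5625, -0.154, 0.0473]
ee_rot: [0.0, 0.995, -0.098, 0.0]
contact_force: [-0.2, -0.7, 2.4]
width: 0.0003
gripper_force: 1.2
```

Request:
servo_tool(moves=[{"dp": [0, 0, 0.005], "delta_rot": [0, 0, 0], "fingers": 0}, {"dp": [0, 0, 0], "delta_rot": [0, 0, 0], "fingers": 0}])

```text
clock: 3.75
position: [0.5625, -0.154, 0.0461]
ee_rot: [0.0, 0.995, -0.098, 0.0]
contact_force: [-0.7, 1.1, 3.1]
width: 0.0001
gripper_force: 1.4
```

Request:
servo_tool(moves=[{"dp": [0, 0, 0.005], "delta_rot": [0, 0, 0], "fingers": 0}, {"dp": [0, 0, 0], "delta_rot": [0, 0, 0], "fingers": 0}])

```text
clock: 3.95
position: [0.5625, -0.1541, 0.045]
ee_rot: [0.0, 0.995, -0.098, 0.0]
contact_force: [-0.1, 0.4, 2.9]
width: -0.0002
gripper_force: 1.2
```

Contact is about 3 N, so the berry is sliding in. I'll continue to the stop.

Request:
servo_tool(moves=[{"dp": [0, 0, 0.005], "delta_rot": [0, 0, 0], "fingers": 0}, {"dp": [0, 0, 0], "delta_rot": [0, 0, 0], "fingers": 0}])

```text
clock: 4.15
position: [0.5625, -0.1541, 0.0439]
ee_rot: [0.0, 0.995, -0.098, 0.0]
contact_force: [0.4, 0.1, 1.3]
width: 0.0
gripper_force: 1.0
```

Request:
servo_tool(moves=[{"dp": [0, 0, 0.004], "delta_rot": [0, 0, 0], "fingers": 0}, {"dp": [0, 0, 0], "delta_rot": [0, 0, 0], "fingers": 0}])

```text
clock: 4.35
position: [0.5625, -0.1541, 0.0433]
ee_rot: [0.0, 0.995, -0.098, 0.0]
contact_force: [1.3, -0.1, 3.8]
width: 0.0001
gripper_force: 1.8
```

Request:
servo_tool(moves=[{"dp": [0, 0, 0.003], "delta_rot": [0, 0, 0], "fingers": 0}, {"dp": [0, 0, 0], "delta_rot": [0, 0, 0], "fingers": 0}])

```text
clock: 4.55
position: [0.5625, -0.1541, 0.0433]
ee_rot: [0.0, 0.995, -0.098, 0.0]
contact_force: [-0.4, -0.2, 6.8]
width: 0.0001
gripper_force: 3.6
```

Berry 1 is at its stop: z is steady at 0.0433 while the force rises. Next I lift slightly and go to berry 2.

Request:
servo_tool(moves=[{"dp": [0, 0, -0.08], "delta_rot": [0, 0, 0], "fingers": 0}, {"dp": [-0.055, -0.086, 0], "delta_rot": [0, 0, 0], "fingers": 0}, {"dp": [-0.055, -0.086, 0], "delta_rot": [0, 0, 0], "fingers": 0}, {"dp": [-0.055, -0.085, 0], "delta_rot": [0, 0, 0], "fingers": 0}, {"dp": [0, 0, 0], "delta_rot": [0, 0, 0], "fingers": 0}])

```text
clock: 5.05
position: [0.5366, -0.0932, 0.0576]
ee_rot: [-0.001, 0.995, -0.097, -0.003]
contact_force: [-1.1, -0.6, -0.8]
width: 0.0001
gripper_force: 0.0
```

Run:
```python
from h import *
s,im,d,C,T=wrist()
print(s["clock"],s["position"])
cv2.imwrite("pics/w3.png",im[200:350,180:480,::-1].repeat(2,0).repeat(2,1))
```

```text
5.05 [ 0.53656305 -0.09317748  0.05760046]
```

View pics/w3.png

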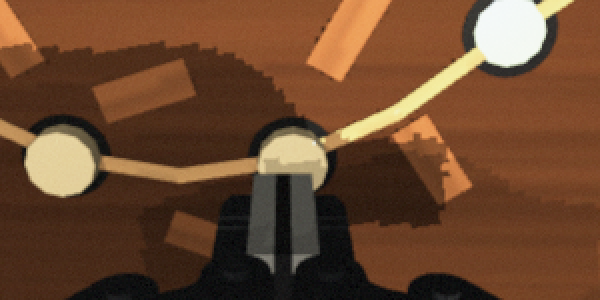

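Crop: berry 1 is flush at (510,32). Berry 2 is proud at (293,158) and slightly right of the fingertip at (283,175), so there is a small overshoot to correct.

Request:
servo_tool(moves=[{"dp": [0, 0, 0], "delta_rot": [0, 0, 0], "fingers": 0}, {"dp": [0, 0, 0], "delta_rot": [0, 0, 0], "fingers": 0}])

```text
clock: 5.3
position: [0.5404, -0.0973, 0.0585]
ee_rot: [0.0, 0.995, -0.098, 0.0]
contact_force: [-0.4, -0.6, 0.1]
width: 0.0001
gripper_force: 0.0
```

The transient has settled on target, so I press berry 2.

Request:
servo_tool(moves=[{"dp": [0, 0, 0.02], "delta_rot": [0, 0, 0], "fingers": 0}, {"dp": [0, 0, 0.015], "delta_rot": [0, 0, 0], "fingers": 0}, {"dp": [0, 0, 0.006], "delta_rot": [0, 0, 0], "fingers": 0}, {"dp": [0, 0, 0.006], "delta_rot": [0, 0, 0], "fingers": 0}, {"dp": [0, 0, 0.006], "delta_rot": [0, 0, 0], "fingers": 0}])

```text
clock: 5.8
position: [0.54, -0.0973, 0.0479]
ee_rot: [0.0, 0.995, -0.099, -0.0]
contact_force: [-0.5, -0.6, 3.2]
width: 0.0001
gripper_force: 1.5
```

Request:
servo_tool(moves=[{"dp": [0, 0, 0.006], "delta_rot": [0, 0, 0], "fingers": 0}, {"dp": [0, 0, 0.006], "delta_rot": [0, 0, 0], "fingers": 0}, {"dp": [0, 0, 0.005], "delta_rot": [0, 0, 0], "fingers": 0}, {"dp": [0, 0, 0.005], "delta_rot": [0, 0, 0], "fingers": 0}, {"dp": [0, 0, 0], "delta_rot": [0, 0, 0], "fingers": 0}])

```text
clock: 6.3
position: [0.54, -0.0973, 0.0435]
ee_rot: [0.0, 0.995, -0.098, 0.0]
contact_force: [-0.9, -0.3, 1.5]
width: -0.0003
gripper_force: 1.0
```

Request:
servo_tool(moves=[{"dp": [0, 0, 0.003], "delta_rot": [0, 0, 0], "fingers": 0}, {"dp": [0, 0, 0], "delta_rot": [0, 0, 0], "fingers": 0}])

```text
clock: 6.5
position: [0.54, -0.0972, 0.0433]
ee_rot: [0.0, 0.995, -0.098, 0.0]
contact_force: [-2.1, -1.0, 5.1]
width: -0.0004
gripper_force: 2.5
```

Berry 2 is home. Next is berry 3.

Request:
servo_tool(moves=[{"dp": [0, 0, -0.078], "delta_rot": [0, 0, 0], "fingers": 0}, {"dp": [0.002, -0.1, 0], "delta_rot": [0, 0, 0], "fingers": 0}, {"dp": [0.002, -0.1, 0], "delta_rot": [0, 0, 0], "fingers": 0}, {"dp": [0, -0.09, 0], "delta_rot": [0, 0, 0], "fingers": 0}, {"dp": [0, 0, 0], "delta_rot": [0, 0, 0], "fingers": 0}])

```text
clock: 7.0
position: [0.5523, -0.0385, 0.0583]
ee_rot: [-0.0, 0.995, -0.098, -0.0]
contact_force: [-0.4, -0.7, 0.5]
width: 0.0001
gripper_force: 0.0
```

Request:
servo_tool(moves=[{"dp": [0, 0, 0], "delta_rot": [0, 0, 0], "fingers": 0}, {"dp": [0, 0, 0], "delta_rot": [0, 0, 0], "fingers": 0}, {"dp": [0, 0, 0], "delta_rot": [0, 0, 0], "fingers": 0}])

```text
clock: 7.3
position: [0.552, -0.0411, 0.0585]
ee_rot: [0.0, 0.995, -0.099, -0.0]
contact_force: [0.6, -0.2, 0.4]
width: -0.0001
gripper_force: 0.0
```

Request:
servo_tool(moves=[{"dp": [0, 0, 0.02], "delta_rot": [0, 0, 0], "fingers": 0}, {"dp": [0, 0, 0.015], "delta_rot": [0, 0, 0], "fingers": 0}, {"dp": [0, 0, 0.006], "delta_rot": [0, 0, 0], "fingers": 0}, {"dp": [0, 0, 0.006], "delta_rot": [0, 0, 0], "fingers": 0}, {"dp": [0, 0, 0.006], "delta_rot": [0, 0, 0], "fingers": 0}])

```text
clock: 7.8
position: [0.5521, -0.0405, 0.048]
ee_rot: [0.0, 0.995, -0.098, -0.0]
contact_force: [-0.4, 0.3, 3.1]
width: 0.0001
gripper_force: 1.5
```

Request:
servo_tool(moves=[{"dp": [0, 0, 0.006], "delta_rot": [0, 0, 0], "fingers": 0}, {"dp": [0, 0, 0.006], "delta_rot": [0, 0, 0], "fingers": 0}, {"dp": [0, 0, 0.005], "delta_rot": [0, 0, 0], "fingers": 0}, {"dp": [0, 0, 0.005], "delta_rot": [0, 0, 0], "fingers": 0}, {"dp": [0, 0, 0], "delta_rot": [0, 0, 0], "fingers": 0}])

```text
clock: 8.3
position: [0.5521, -0.0405, 0.0435]
ee_rot: [0.0, 0.995, -0.098, -0.0]
contact_force: [-0.7, -0.7, 2.1]
width: -0.0001
gripper_force: 1.0
```

Request:
servo_tool(moves=[{"dp": [0, 0, 0.003], "delta_rot": [0, 0, 0], "fingers": 0}, {"dp": [0, 0, 0], "delta_rot": [0, 0, 0], "fingers": 0}])

```text
clock: 8.5
position: [0.552, -0.0405, 0.0433]
ee_rot: [0.0, 0.995, -0.098, -0.0]
contact_force: [-0.9, -1.1, 5.3]
width: 0.0002
gripper_force: 2.6
```

Berry 3 is home. Next is berry 4.

Request:
servo_tool(moves=[{"dp": [0, 0, -0.078], "delta_rot": [0, 0, 0], "fingers": 0}, {"dp": [0.058, -0.086, 0], "delta_rot": [0, 0, 0], "fingers": 0}, {"dp": [0.058, -0.086, 0], "delta_rot": [0, 0, 0], "fingers": 0}, {"dp": [0.057, -0.087, 0], "delta_rot": [0, 0, 0], "fingers": 0}, {"dp": [0, 0, 0], "delta_rot": [0, 0, 0], "fingers": 0}])

```text
clock: 9.0
position: [0.5985, 0.0051, 0.0584]
ee_rot: [-0.0, 0.995, -0.098, 0.001]
contact_force: [-0.6, -0.9, -0.4]
width: -0.0002
gripper_force: 0.0
```

Request:
servo_tool(moves=[{"dp": [0, 0, 0], "delta_rot": [0, 0, 0], "fingers": 0}, {"dp": [0, 0, 0], "delta_rot": [0, 0, 0], "fingers": 0}, {"dp": [0, 0, 0], "delta_rot": [0, 0, 0], "fingers": 0}])

```text
clock: 9.3
position: [0.5954, 0.0031, 0.0584]
ee_rot: [0.0, 0.995, -0.099, -0.0]
contact_force: [0.2, 0.5, 0.7]
width: -0.0001
gripper_force: 0.0
```

Run:
```python
from h import *
s,im,d,C,T=wrist()
print(s["clock"],s["position"])
cv2.imwrite("pics/w4.png",im[200:350,180:480,::-1].repeat(2,0).repeat(2,1))
```

```text
9.3 [0.59540069 0.00309002 0.05842524]
```

View pics/w4.png

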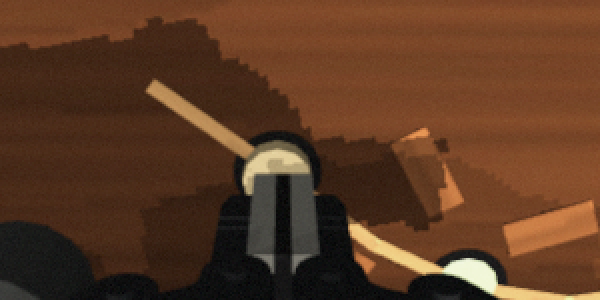

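The crop shows berry 4 at (278,168), centred at the fingertip, with the iron weight at (35,265). I press it now.

Request:
servo_tool(moves=[{"dp": [0, 0, 0.02], "delta_rot": [0, 0, 0], "fingers": 0}, {"dp": [0, 0, 0.015], "delta_rot": [0, 0, 0], "fingers": 0}, {"dp": [0, 0, 0.006], "delta_rot": [0, 0, 0], "fingers": 0}, {"dp": [0, 0, 0.006], "delta_rot": [0, 0, 0], "fingers": 0}, {"dp": [0, 0, 0.006], "delta_rot": [0, 0, 0], "fingers": 0}])

```text
clock: 9.85
position: [0.5961, 0.0036, 0.0481]
ee_rot: [0.0, 0.995, -0.098, -0.0]
contact_force: [-1.9, -0.3, 4.2]
width: -0.0
gripper_force: 1.5
```

Request:
servo_tool(moves=[{"dp": [0, 0, 0.006], "delta_rot": [0, 0, 0], "fingers": 0}, {"dp": [0, 0, 0.006], "delta_rot": [0, 0, 0], "fingers": 0}, {"dp": [0, 0, 0.005], "delta_rot": [0, 0, 0], "fingers": 0}, {"dp": [0, 0, 0.005], "delta_rot": [0, 0, 0], "fingers": 0}, {"dp": [0, 0, 0], "delta_rot": [0, 0, 0], "fingers": 0}])

```text
clock: 10.35
position: [0.5961, 0.0036, 0.0434]
ee_rot: [0.0, 0.995, -0.098, -0.0]
contact_force: [-1.2, -0.4, 1.5]
width: 0.0004
gripper_force: 1.0
```

Request:
servo_tool(moves=[{"dp": [0, 0, 0.003], "delta_rot": [0, 0, 0], "fingers": 0}, {"dp": [0, 0, 0.002], "delta_rot": [0, 0, 0], "fingers": 0}, {"dp": [0, 0, 0], "delta_rot": [0, 0, 0], "fingers": 0}])

```text
clock: 10.65
position: [0.5961, 0.0036, 0.0433]
ee_rot: [0.0, 0.995, -0.098, 0.0]
contact_force: [-3.5, 0.1, 7.5]
width: 0.0002
gripper_force: 3.7
```

Berry 4 is home. I lift clear and check.

Request:
servo_tool(moves=[{"dp": [0, 0, -0.08], "delta_rot": [0, 0, 0], "fingers": 0}, {"dp": [0, 0, -0.2], "delta_rot": [0, 0, 0], "fingers": 0}, {"dp": [0, 0, -0.2], "delta_rot": [0, 0, 0], "fingers": 0}, {"dp": [0, 0, -0.2], "delta_rot": [0, 0, 0], "fingers": 0}, {"dp": [0, 0, -0.2], "delta_rot": [0, 0, 0], "fingers": 0}])

```text
clock: 11.15
position: [0.5963, 0.0038, 0.2199]
ee_rot: [-0.0, 0.995, -0.098, 0.0]
contact_force: [0.9, 0.2, -0.2]
width: -0.0003
gripper_force: 0.0
```

Request:
servo_tool(moves=[{"dp": [-0.15, 0.15, 0], "delta_rot": [0, 0, 0], "fingers": 0}, {"dp": [-0.15, 0.15, 0], "delta_rot": [0, 0, 0], "fingers": 0}, {"dp": [0, 0, 0], "delta_rot": [0, 0, 0], "fingers": 0}, {"dp": [0, 0, 0], "delta_rot": [0, 0, 0], "fingers": 0}, {"dp": [0, 0, 0], "delta_rot": [0, 0, 0], "fingers": 0}])

```text
clock: 11.65
position: [0.5267, -0.0432, 0.2186]
ee_rot: [-0.0, 0.995, -0.098, 0.001]
contact_force: [-0.3, -0.4, 0.8]
width: 0.0002
gripper_force: 0.0
```

Run:
```python
from h import *
s,im,d,C,T=wrist("pics/w5.png"); print(s["clock"],s["position"],s["contact_force"])
```

```text
11.65 [ 0.5266926  -0.04322492  0.21858574] [-0.2782756  -0.40551316  0.78320774]
```

View pics/w5.png

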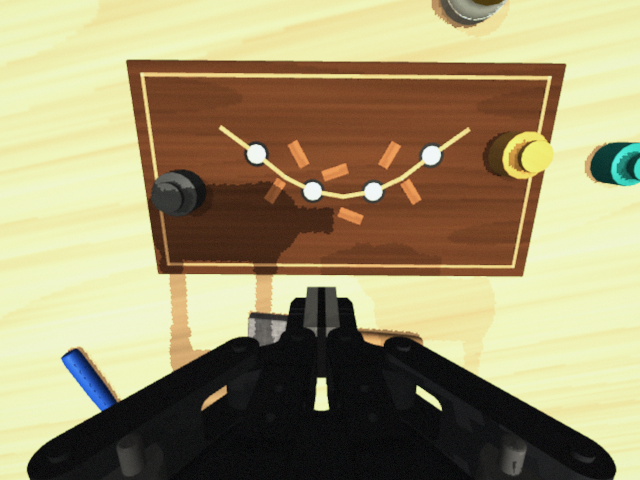

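The wrist view shows all four berries flush at (256,154), (313,191), (373,191) and (431,155). The panel, weights and brush are undisturbed and the arm is clear, so I hand in.

```bash
python3 -c "
from rig import manip; print(manip.sign_off())"
```

```text
the job is handed in; nothing more can be done
None
```

All four berries were pressed flush in order from the brass weight to the iron weight (peak measured force about 8 N), nothing else looked moved, and the job is handed in with the arm clear; the sign-off gave no verdict.

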